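Push the long copper offcut up the sloped rack to its stop

ROBOT

A 6-joint arm with a two-finger parallel gripper is mounted at the origin on the work surface. World frame = base frame: x ahead of the robot, y to its left, z up, the work surface at z = 0. Lengths are in m, angles in rad, forces in N, time in s.
With the tool pointing down it reaches from about 0.225 to 0.875 m from the base axis. Payload 3.4 kg.
Tool frame: the origin (TCP) lies at the very end of the fingers, on their centre line; the grasp point (between the pads) lies 19 mm behind it (grasp_offset is the distance from the TCP to the grasp point, in m); y points along the fingers, z is the direction in which the jaws open and shut, and the axes are right-handed (so a half turn about y gives the same grasp; the last joint's range is limited). The gripper opens to 85 mm and grips with 20 to 120 N. Pads are 22 mm wide; open, the fingers measure 114 mm over their backs; the gripper's body (76 mm by 85 mm) begins 54 mm behind the grasp point. The pads swing forward as they close: fully open they stand 13 mm farther back than shut.
Start: joints at [-1.283, 0.276, 1.505, -0, 1.361, -0.121], TCP at [0.229, -0.528, 0.231] pointing down, gripper open.
Joint ranges: [-2.89, 2.89], [-0.75, 2.08], [0.22, 2.7], [-1.18, 4.32], [0.11, 2.71], [-2.7, 2.7]. Speed limits (rad/s): [2.57, 2.57, 3.14, 3.14, 3.14, 3.14].

INTERFACE

Orientations are given as a unit quaternion [w, x, y, z].
In Python, from rig import get_state, get_image, sign_off, grasp_offset gives the robot as it stands.
- The arm moves only by the shell command python3 -m jog 'ROWS' [FORCE]. ROWS is JSON, one flat list of numbers, 7 for each row, row after row: the closure in counts, from 0 (fully open) to 255 (shut), then the shift along the tool's x, y, z in cm, then the turn, a rotation vector about the tool's x, y, z in units of 8 degrees (1.0 is 8 degrees). In form: [jaw, tx, ty, tz, rx, ry, rz, jaw, tx, ty, tz, rx, ry, rz, ...]. A call has 1 to 12 rows; each row is the pose to reach, as a shift and turn from the pose commanded when the call began, along the tool's axes at that moment; what a row does not reach only later rows make up. A row lasts 1/8 s, in which the tool goes at most 62.5 mm and 10.7 degrees, less where a joint would pass 70% of its speed; a pose out of reach is approached as far as the arm can. A call with a gripper value outside its range is refused whole. The fingers move at their own pace and stop on an object; FORCE is the grip in N (left out, the last holds). Time passes only in rows, so rows that repeat a pose let the fingers close. It gives the time, the measured TCP pose, the force and the opening at its end, in the units of the state.
- get_state(): the state, without advancing time (a new reading comes with each control period).
- get_image(name): name is "side" or "top"; returns a dict with "color" (420x560x3 uint8, blue, green, red), "mtx" (3x3 intrinsics, pixels), "R" (3x3) and "t" (3): a world point X has camera coordinates R X + t. Camera axes: x right, y down, z forward; pixel columns grow to the right and rows downward; lengths in m; the calibration is good to about 2 mm. A picture is of the moment at which its call begins. There is no depth.
- sign_off(): hands the job in, once; it reports no verdict.
The state is a dict: "clock": time; "qpos": joint angles; "qd": joint speeds; "effort": joint torques, N m; "position": TCP position; "ee_rot": TCP orientation; "contact_force": force on the tool from outside, world axes, zero at the start; "moment": the same for the moment, N m; "width": finger opening in m.
Only numpy, scipy, OpenCV 4.12 (cv2) and the standard library are available. Lean on these libraries where they do the work, as an engineer would, in place of code of your own. Each camera call takes 0.05 s, during which the arm holds its last target.

TASK

On the sloped two-lane rack, push the longer copper pipe offcut up its own lane with a fingertip, over the crest and against the plate at the top, so that it stays there and does not roll back when you let go. Push it gently and steadily, without batting it, gripping it, ramming it against the plate or lifting it off the lane, then draw the hand clear; leave the shorter offcut where it lies and do not disturb the other things on the bench.

Things in the scene. Friction and masses are not known exactly. Their poses are not given: they have to be found in the camera images.
- rack: Fixed bare-aluminium sloped rack, 262 mm long (x), 160 mm wide (y). Origin on the bench under its middle; x is level and points to the uphill end (within 30 degrees of world +y), y across the lanes, z up. Two parallel lanes, 72 mm wide inside, centred at y = +38 and -38 mm, with 4 mm walls beside and between them, 12 mm above the lane floor.
- ramp: The rack's sloping lanes as a frame: origin on the lane floor at the bottom end, midway between the lanes (x -120, y 0, z 30 mm in the rack's frame); x up the 7 degree slope, z square to the floor. An offcut on the slope has its centre at z = 27 mm. A lip at the bottom end, 4 mm thick, stands only 9 mm above the floor, so a finger can pass over it behind an offcut.
- crest (a point): Crest of the lane floors, midway between the lanes: x 78.5, z 54.4 mm in the rack's frame, 200 mm up the slope from the bottom end. Beyond it the floor dips at 10 degrees for 52 mm to the stop plate, which is 4 mm thick, stands 40 mm above the floor and is square to it.
- long_offcut: The longer copper pipe offcut: 54 mm diameter, 66 mm long, about 0.15 kg (0.1 to 0.2), rolls freely. It lies across one of the lanes (either one) and starts at the bottom, resting on the lip with its centre 103 mm downhill of the rack's origin. Origin at its centre; y along its axis, x and z turn with it as it rolls.
- short_offcut: The shorter copper pipe offcut: 54 mm diameter, 36 mm long, about 0.085 kg; lies across the other lane at the bottom and is to be left there. Origin at its centre; y along its axis.
- seat (a point): Point midway between the two lanes, level with the centre of an offcut that lies fully home against the stop plate (107.8 mm uphill of the rack's origin, 76.6 mm above the bench). An offcut past the crest rolls there by itself.
- flux_jar: Bystander: jar 52 mm across, 70 mm tall, standing beyond the rack's uphill end. Origin under its middle.
- tee: Bystander: small copper tee fitting, 70 mm long, 28 mm thick, lying beside the rack on the side away from the robot. Origin under its middle.
- wrench: Bystander: wrench lying on the bench to the robot's right. Origin under its middle.
- parts_bin: Bystander: open green bin 110 x 160 x 70 mm to the robot's left. Origin under its middle.
Things that resemble listed ones, but are neither listed nor needed, are in the scene too. Leave any blue or yellow look-alike of the long_offcut alone.

How it is judged:
At the end, for the whole second after the job is handed in: The longer offcut lies at rest in its lane against the stop plate (centre within 5 mm of the seat along and in height, across the lane within 0.2 rad); the shorter one lies within 10 mm of its start and the bystanders within 30 mm of theirs (x of long_offcut in the frame of seat between -0.005 and 0.005 m and z of long_offcut in the frame of seat between -0.005 and 0.005 m and angle between the y axis of long_offcut and the y axis of rack, either way round below 0.2 rad and linear speed of long_offcut below 0.01 m/s and distance of short_offcut from where it was at the start of the episode below 0.01 m and distance of each of flux_jar, tee, wrench, parts_bin from where it was at the start of the episode below 0.03 m); the robot touches nothing.
It fails at once if the fingers grip or ram the longer offcut (more than 25 N) (contact force between the fingers and long_offcut above 25 N).
It fails at once if the longer offcut is lifted off the lane floor (more than 12 mm) (z of long_offcut in the frame of ramp above 0.039 m).
It fails at once if the longer offcut is batted (faster than 0.8 m/s) (linear speed of long_offcut above 0.8 m/s).
It fails at once if the shorter offcut is moved from its place (more than 15 mm) (distance of short_offcut from where it was at the start of the episode above 0.015 m).
It fails at once if the jar, tee, wrench or bin is disturbed (moved more than 30 mm) (distance of any of flux_jar, tee, wrench, parts_bin from where it was at the start of the episode above 0.03 m).
It also fails if it takes over 35 s, if anything falls off the work surface, if the arm or the gripper's body presses on something with over 40 N, if the wrist force passes 120 N, or if a joint passes its speed limit or range.

## Working session

There is one attempt and no reset: what is moved stays moved. The work goes in short steps, Python scripts to look and compute and a shell command to move; the robot and the scene stay as the last step left them, time stands still between calls to the robot, and variables do not carry over. Pictures are saved under pics/ and viewed, and the job is handed in when it is done.

```bash
mkdir -p pics; ls
python3 - <<'E'
from rig import get_state,get_image,grasp_offset
import cv2,numpy as np
s=get_state()
for k,v in s.items(): print(k,np.round(v,4))
print(grasp_offset)
for n in("top","side"):
    im=get_image(n); cv2.imwrite(f"pics/{n}0.png",im["color"])
    print(n,im["mtx"],im["R"],im["t"])
    np.savez(f"{n}0.npz",**im)
E
```

```text
pics
clock 0.0
qpos [-1.283   0.2766  1.5062  0.      1.3607 -0.121 ]
qd [-0.0004 -0.0013 -0.0009 -0.0006  0.0003  0.0002]
effort [-1.10000e-03 -4.16768e+01 -2.45802e+01 -1.00000e-04  1.11000e-02
  0.00000e+00]
position [ 0.2284 -0.5271  0.2304]
ee_rot [ 0.1435 -0.1436  0.693  -0.6917]
contact_force [0.4937 0.0028 0.5988]
moment [-0.0172  0.0363 -0.0068]
width 0.0854
0.0187
top [[399.6584685    0.         283.77268016]
 [  0.         399.6584685  209.00381411]
 [  0.           0.           1.        ]] [[-0.00203122 -0.99968959  0.02483134]
 [-0.98933518 -0.00160757 -0.14564795]
 [ 0.14564265 -0.02486236 -0.98902481]] [0.03517525 0.53801808 1.10415515]
side [[422.58925445   0.         275.10119118]
 [  0.         422.58925445 212.92543891]
 [  0.           0.           1.        ]] [[-0.70126206 -0.71276863 -0.0138709 ]
 [-0.50866744  0.5138986  -0.69077179]
 [ 0.49948869 -0.47735638 -0.72293979]] [0.41899435 0.27369036 1.10523319]
```

View pics/top0.png

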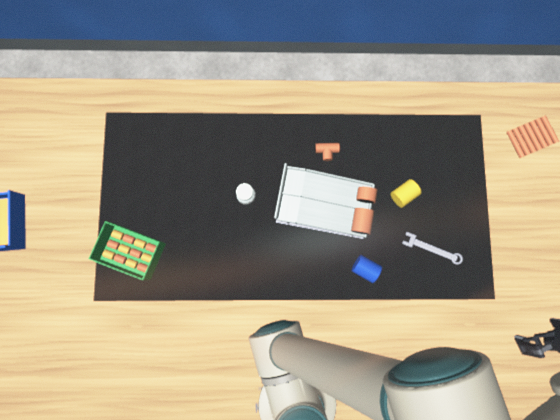

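View pics/side0.png

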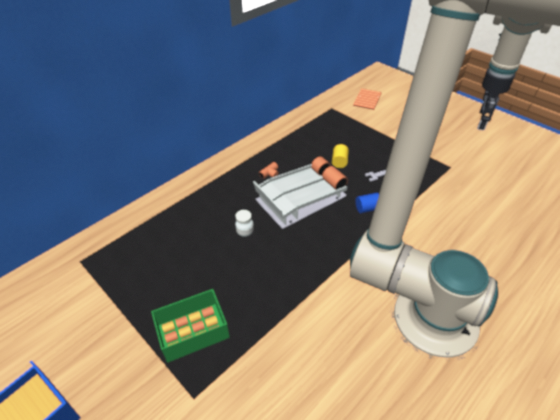

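```bash
cat > h.py <<'E'
import numpy as np
def ray(im,u,v,z):
    d=im["R"].T@np.linalg.solve(im["mtx"],[u,v,1.]); c=-im["R"].T@im["t"]
    return c+d*(z-c[2])/d[2]
def proj(im,X):
    p=im["mtx"]@(im["R"]@np.asarray(X,float)+im["t"]); return p[:2]/p[2]
E
python3 - <<'E'
import cv2,numpy as np
from h import *
t=np.load("top0.npz");s=np.load("side0.npz")
for n,im,(x0,y0,x1,y1) in (("top",t,(265,135,425,285)),("side",s,(235,130,395,250))):
    c=cv2.resize(im["color"][y0:y1,x0:x1],None,fx=5 if n=="side" else 4,fy=5 if n=="side" else 4,interpolation=cv2.INTER_CUBIC)
    cv2.imwrite(f"pics/{n}crop.png",c)
    hsv=cv2.cvtColor(im["color"],cv2.COLOR_BGR2HSV)
    m=((hsv[...,0]<14)&(hsv[...,1]>110)&(hsv[...,2]>90)).astype(np.uint8)
    k=np.zeros_like(m);k[y0:y1,x0:x1]=m[y0:y1,x0:x1]
    N,l,st,ce=cv2.connectedComponentsWithStats(k)
    for i in range(1,N):
        if st[i,4]>15: print(n,st[i],ce[i],cv2.minAreaRect(cv2.findNonZero((l==i).astype(np.uint8))),ray(im,*ce[i],.0593))
E
```

```text
top [316 143  24  17 240] [327.39583333 149.075     ] ((327.5, 151.0), (16.0, 23.0), 90.0) [ 0.7097058  -0.09046775  0.0593    ]
top [357 187  20  15 167] [367.21556886 194.17964072] ((366.53057861328125, 193.77076721191406), (18.040346145629883, 12.621633529663086), 7.594643592834473) [ 0.57795696 -0.20149574  0.0593    ]
top [353 208   7  23  63] [355.50793651 217.12698413] ((355.8499755859375, 219.0499725341797), (4.525484085083008, 22.203153610229492), 8.130102157592773) [ 0.51226095 -0.16623686  0.0593    ]
top [364 209   9  23 121] [368.04132231 218.7107438 ] ((367.20001220703125, 220.09999084472656), (7.158706188201904, 21.801511764526367), 12.528807640075684) [ 0.50780952 -0.2015438   0.0593    ]
side [312 156  16  17 159] [318.37106918 162.80503145] ((318.2569274902344, 162.8812255859375), (11.818376541137695, 15.088871002197266), 41.987213134765625) [ 0.59093577 -0.20369228  0.0593    ]
side [259 162  19  15 189] [269.5978836  169.50793651] ((269.8581237792969, 170.60134887695312), (12.670991897583008, 19.297107696533203), 54.462318420410156) [ 0.68522923 -0.06128254  0.0593    ]
side [322 165  24  23 298] [332.62416107 175.15436242] ((332.5, 175.00001525878906), (20.50609588623047, 16.263456344604492), 45.0) [ 0.51453424 -0.18870929  0.0593    ]
```

View pics/topcrop.png

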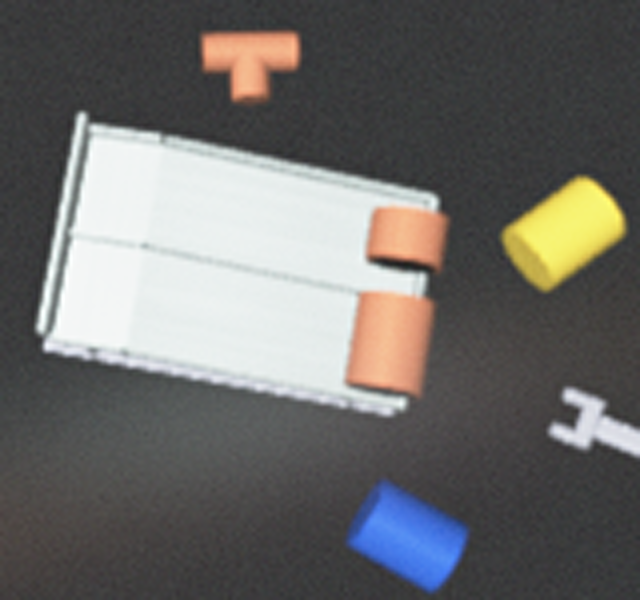

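View pics/sidecrop.png

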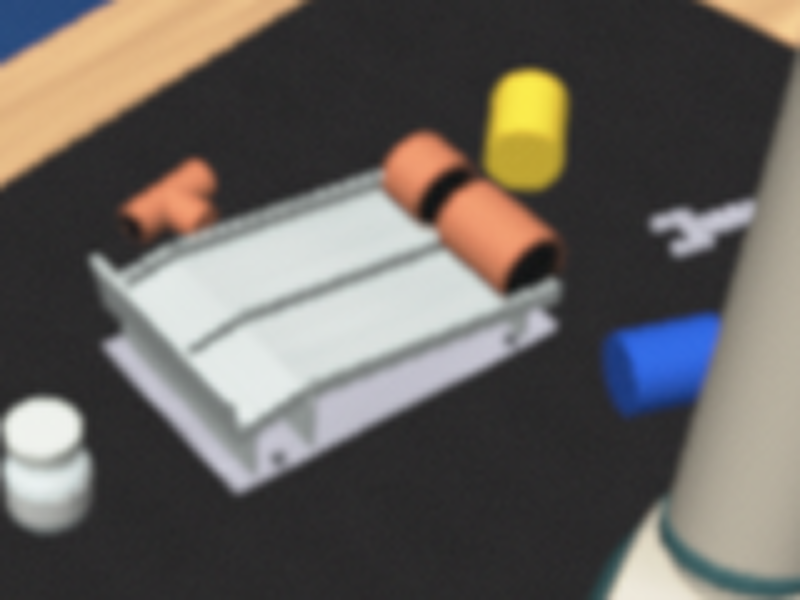

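Run:
```python
import cv2,numpy as np
from h import *
t=np.load("top0.npz");s=np.load("side0.npz")
P=lambda x,y,z:ray(t,265+x/4,135+y/4,z)
S=lambda x,y,z:ray(s,235+x/5,130+y/5,z)
a,b=P(82,117,.0848),P(43,332,.0848); print("plate",a,b,np.linalg.norm(a-b))
y=(a-b)[:2];print("rack x dir from plate",np.degrees(np.arctan2(y[0],-y[1])) , y)
c,d=P(143,245,.066),P(360,292,.048);e=c-d;print("divider",c,d,np.degrees(np.arctan2(e[1],e[0])))
w1,w2=P(163,136,.066),P(435,197,.042);e=w1-w2;print("farwall",w1,w2,np.linalg.norm(e),np.degrees(np.arctan2(e[1],e[0])))
w1,w2=P(125,352,.066),P(405,402,.042);e=w1-w2;print("nearwall",w1,w2,np.linalg.norm(e),np.degrees(np.arctan2(e[1],e[0])))
print("long",P(390,342,.0593)," short",P(406,237,.0593))
hsv=cv2.cvtColor(t["color"],cv2.COLOR_BGR2HSV)
m=((hsv[...,0]<16)&(hsv[...,1]>70)&(hsv[...,2]>60)).astype(np.uint8);m[:180]=0;m[235:]=0;m[:,:345]=0;m[:,385:]=0
N,l,st,ce=cv2.connectedComponentsWithStats(m)
for i in range(1,N):
  if st[i,4]>15:
    r=cv2.minAreaRect(cv2.findNonZero((l==i).astype(np.uint8)));print(st[i],ce[i],r,ray(t,*r[0],.0593))
# side: silhouette across two views
hsv=cv2.cvtColor(s["color"],cv2.COLOR_BGR2HSV)
print("blue/yellow", ray(t,367,269,.027),ray(t,405,193,.027))
```

```text
plate [0.65751799 0.03113484 0.0848    ] [0.50638019 0.05820291 0.0848    ] 0.1535425572071605
rack x dir from plate 79.84624498977603 [ 0.15113781 -0.02706807]
divider [ 0.57031972 -0.01202038  0.066     ] [ 0.53991699 -0.16786215  0.048     ] 78.9609777608367
farwall [ 0.64888172 -0.02687408  0.066     ] [ 0.61044357 -0.22560328  0.042     ] 0.2038302843369677 79.05304346377696
nearwall [0.49477566 0.00112685 0.066     ] [ 0.46191056 -0.1989776   0.042     ] 0.20420064498004462 80.67302670047386
long [ 0.50272826 -0.18571424  0.0593    ]  short [ 0.57774868 -0.19944624  0.0593    ]
[357 187  20  16 260] [366.83076923 193.72692308] ((366.6600036621094, 193.87997436523438), (19.091882705688477, 14.283556938171387), 8.130102157592773) [ 0.57881771 -0.19993763  0.0593    ]
[352 208  22  26 460] [362.52391304 219.97826087] ((362.5115661621094, 219.92483520507812), (19.235233306884766, 24.48120880126953), 8.746162414550781) [ 0.50435586 -0.18579719  0.0593    ]
blue/yellow [ 0.36779296 -0.20153745  0.027     ] [ 0.58776171 -0.3206521   0.027     ]
```

```bash
cat >> h.py <<'E'
from scipy.spatial.transform import Rotation as Ro
A=np.radians(79.7); U=np.array([np.cos(A),np.sin(A),0]); Y=np.array([-np.sin(A),np.cos(A),0])
O=np.array([.559,-.091,0])
def rk(x,y,z): return O+U*x+Y*y+np.array([0,0,z])
def tool(s):
    q=s["ee_rot"]; return Ro.from_quat([q[1],q[2],q[3],q[0]]).as_matrix()
E
python3 - <<'E'
from h import *
from rig import get_state
s=get_state();R=tool(s);print(R.round(3))
for sg in(1,-1):
    # want tool z along sg*Y, y down
    z=sg*Y;y=np.array([0,0,-1.]);x=np.cross(y,z)
    W=np.c_[x,y,z]; print(sg,(Ro.from_matrix(R.T@W).as_rotvec(degrees=True)/8).round(2))
for p in [(-.170,.038,.231),(-.170,.038,.09),(-.170,.038,.048)]:
    g=rk(*p);print(g.round(3),(R.T@(g-s["position"])*100).round(2))
E
```

```text
[[-0.918 -0.     0.398]
 [-0.398  0.002 -0.918]
 [-0.    -1.    -0.002]]
1 [1.000e-02 1.547e+01 1.000e-02]
-1 [ 0.01 -7.03 -0.01]
[ 0.491 -0.251  0.231] [-3.507e+01 -2.000e-02 -1.485e+01]
[ 0.491 -0.251  0.09 ] [-35.07  14.08 -14.83]
[ 0.491 -0.251  0.048] [-35.07  18.28 -14.82]
```

```bash
python3 -m jog '[255,-5,0,-2,0,-1,0, 255,-10,0,-4,0,-2,0, 255,-15,0,-6,0,-3,0, 255,-20,1,-8.5,0,-4,0, 255,-25,3,-10.5,0,-5,0, 255,-30,5,-12.5,0,-6,0, 255,-35.1,7,-14.9,0,-7.03,0, 255,-35.1,10,-14.9,0,-7.03,0, 255,-35.1,12,-14.9,0,-7.03,0, 255,-35.1,12,-14.9,0,-7.03,0]' 20
python3 - <<'E'
from h import *
from rig import get_state,get_image
import cv2
s=get_state();R=tool(s);print(R.round(3),s["qpos"])
d=s["position"]-O;print("rack",d@U,d@Y,d[2])
for n in("top","side"):
    im=get_image(n)
    if n=="top": c=im["color"][100:300,260:500]
    else: c=im["color"][80:280,200:440]
    cv2.imwrite(f"pics/{n}1.png",cv2.resize(c,None,fx=3,fy=3,interpolation=cv2.INTER_CUBIC))
E
```

```text
clock: 1.35
position: [0.4902, -0.2502, 0.1094]
ee_rot: [0.453, -0.454, 0.545, -0.541]
contact_force: [-0.4, -0.2, -0.3]
width: 0.0
[[-0.179 -0.004  0.984]
 [-0.984  0.003 -0.179]
 [-0.002 -1.    -0.004]] [-5.98415264e-01  3.37765387e-01  1.73918820e+00 -1.29054921e-04
  1.06939431e+00 -4.18429138e-01]
rack -0.16899111613246487 0.03926195430552458 0.10944016204612295
```

View pics/top1.png

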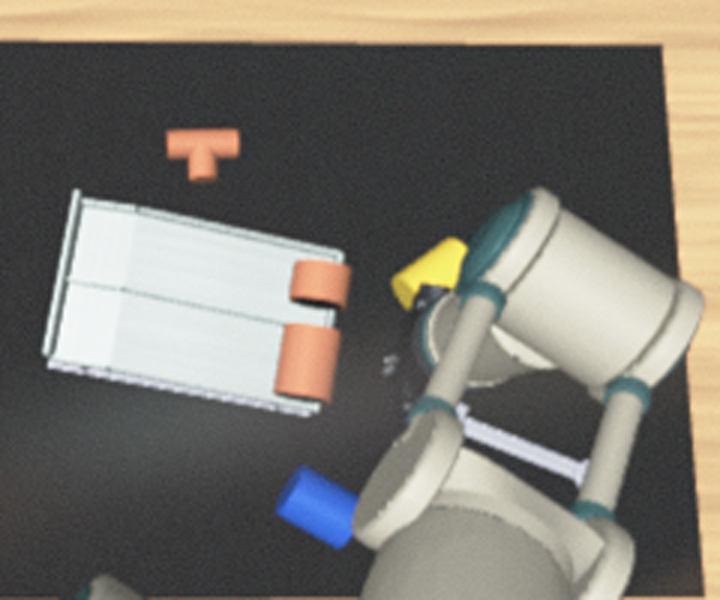

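View pics/side1.png

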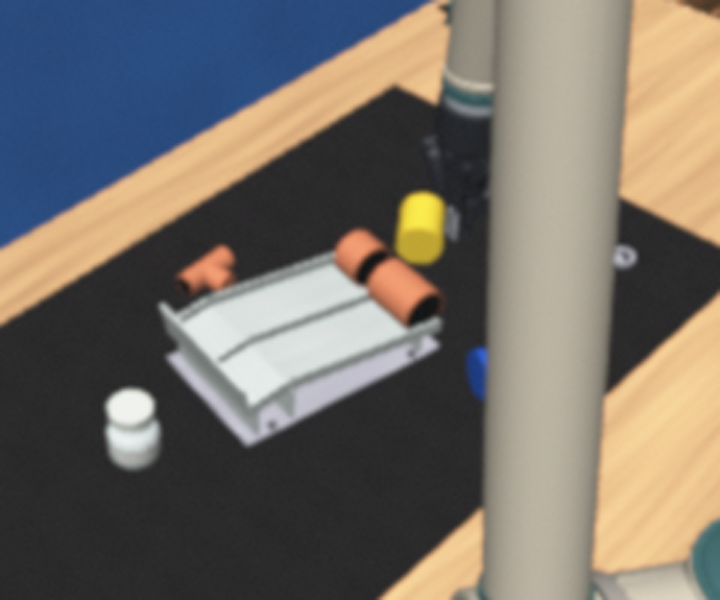

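```bash
python3 -m jog '[255,0,2.5,0,0,0,0, 255,0,5,0,0,0,0, 255,0,6.1,0,0,0,0, 255,-0.5,6.1,0,0,0,0, 255,-1,6.1,0,0,0,0, 255,-1.5,6.1,0,0,0,0, 255,-2,6.1,0,0,0,0, 255,-2,6.1,0,0,0,0]' 20
cat > look.py <<'E'
import sys
from h import *
from rig import get_state,get_image
import cv2
s=get_state()
d=s["position"]-O;print("clock",s["clock"],"tip rack mm",(1000*np.array([d@U,d@Y,d[2]])).round(1),"F",np.round(s["contact_force"],2))
cs=[]
for n in("top","side"):
    im=get_image(n); np.savez(n+"L.npz",**im)
    c=im["color"][140:260,260:400] if n=="top" else im["color"][130:250,240:380]
    cs.append(cv2.resize(c,(396,340),interpolation=cv2.INTER_CUBIC))
    hsv=cv2.cvtColor(im["color"],cv2.COLOR_BGR2HSV)
    m=((hsv[...,0]<16)&(hsv[...,1]>70)&(hsv[...,2]>60)).astype(np.uint8)
    if n=="top": m[:157]=0;m[245:]=0;m[:,:265]=0;m[:,400:]=0
    else: m[:140]=0;m[250:]=0;m[:,:240]=0;m[:,400:]=0
    N,l,st,ce=cv2.connectedComponentsWithStats(m)
    for i in range(1,N):
        if st[i,4]>25:
            r=cv2.minAreaRect(cv2.findNonZero((l==i).astype(np.uint8)))
            p=ray(im,*r[0],.0593)
            for _ in range(5):
                x=(p-O)@U
                z=.0593+.1228*(min(x,.075)+.103) -max(x-.083,0)*.176
                p=ray(im,*r[0],z)
            print(n,"px",np.round(r[0],1),"rack mm",(1000*np.array([(p-O)@U,(p-O)@Y,z])).round(1))
cv2.imwrite(f"pics/{sys.argv[1]}.png",np.hstack(cs))
E
python3 look.py a1
```

```text
clock: 2.45
position: [0.4952, -0.2313, 0.0506]
ee_rot: [-0.453, 0.453, -0.543, 0.543]
contact_force: [-0.3, -1.3, 1.1]
width: -0.0
clock 2.45 tip rack mm [-149.4   37.7   50.6] F [-0.32 -1.27  1.09]
top px [327.  158.5] rack mm [  25.4 -115.6   75.1]
top px [366.7 193.8] rack mm [-103.7  -39.3   59.2]
top px [362.4 219.8] rack mm [-102.8   36.6   59.3]
side px [259.4 151. ] rack mm [  36.7 -205.1   76.5]
side px [328.1 171.6] rack mm [-103.5    3.3   59.2]
side px [269.7 170.7] rack mm [ 68.4 -92.8  80.3]
```

View pics/a1.png

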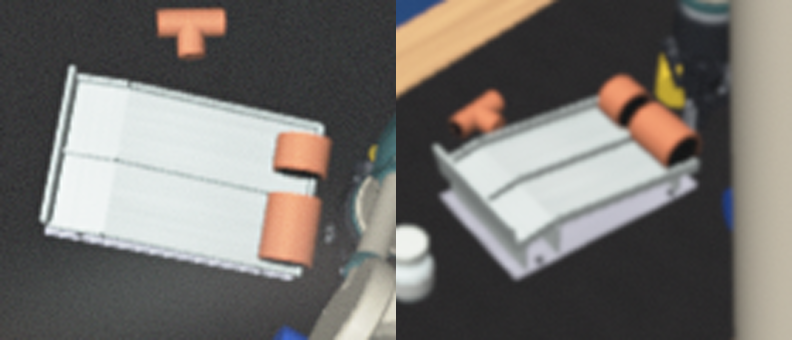

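```bash
python3 -m jog '[255,-0.3,0,0,0,0,0, 255,-0.6,0,0,0,0,0, 255,-0.9,0,0,0,0,0, 255,-1.2,-0.03,0,0,0,0, 255,-1.6,-0.08,0,0,0,0, 255,-2.0,-0.13,0,0,0,0, 255,-2.4,-0.18,0,0,0,0, 255,-2.8,-0.23,0,0,0,0, 255,-3.2,-0.28,0,0,0,0]' 20
python3 look.py a2
```

```text
clock: 3.68
position: [0.5008, -0.2, 0.0531]
ee_rot: [-0.453, 0.453, -0.543, 0.543]
contact_force: [-0.9, -1.0, 1.0]
width: -0.0
clock 3.675 tip rack mm [-117.6   37.8   53.1] F [-0.92 -1.02  1.02]
top px [327.  158.5] rack mm [  25.4 -115.6   75.1]
top px [366.5 193.5] rack mm [-103.   -40.    59.3]
top px [355.2 218.5] rack mm [-81.5  37.   61.9]
side px [259.3 150.9] rack mm [  36.6 -205.6   76.4]
side px [324.4 172.2] rack mm [-89.9   0.4  60.9]
side px [269.7 170.7] rack mm [ 68.4 -92.8  80.3]
```

View pics/a2.png

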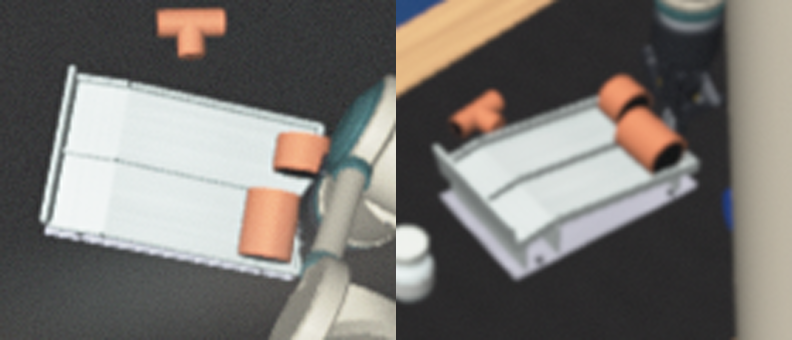

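```bash
python3 -m jog '[255,-0.3,-0.04,0,0,0,0, 255,-0.7,-0.09,0,0,0,0, 255,-1.2,-0.15,0,0,0,0, 255,-1.7,-0.21,0,0,0,0, 255,-2.2,-0.27,0,0,0,0, 255,-2.7,-0.33,0,0,0,0, 255,-3.2,-0.39,0,0,0,0, 255,-3.7,-0.45,0,0,0,0, 255,-4.2,-0.52,0,0,0,0, 255,-4.7,-0.58,0,0,0,0, 255,-5.1,-0.63,0,0,0,0, 255,-5.4,-0.66,0,0,0,0]' 20
python3 look.py a3
```

```text
clock: 5.28
position: [0.5105, -0.1469, 0.0597]
ee_rot: [-0.453, 0.453, -0.543, 0.543]
contact_force: [0.1, -0.4, 1.2]
width: 0.0003
clock 5.275 tip rack mm [-63.7  37.8  59.7] F [ 0.06 -0.42  1.25]
top px [327.  158.5] rack mm [  25.4 -115.6   75.1]
top px [336.3 214.6] rack mm [-26.7  36.6  68.7]
side px [259.3 150.9] rack mm [  36.6 -205.6   76.4]
side px [313.4 177.1] rack mm [-40.3   3.7  67. ]
side px [269.8 170.8] rack mm [ 68.1 -92.5  80.3]
```

View pics/a3.png

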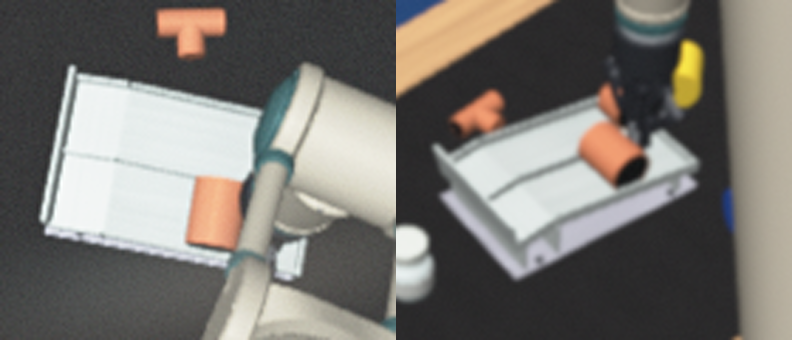

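The pipe is at about −27 mm in its lane (top pixel (336,215)), square and touching the fingertip. The short one is untouched. Continuing.

```bash
python3 -m jog '[255,-0.3,-0.04,0,0,0,0, 255,-0.7,-0.09,0,0,0,0, 255,-1.2,-0.15,0,0,0,0, 255,-1.7,-0.21,0,0,0,0, 255,-2.2,-0.27,0,0,0,0, 255,-2.7,-0.33,0,0,0,0, 255,-3.2,-0.39,0,0,0,0, 255,-3.7,-0.45,0,0,0,0, 255,-4.2,-0.52,0,0,0,0, 255,-4.7,-0.58,0,0,0,0, 255,-5.2,-0.64,0,0,0,0, 255,-5.5,-0.68,0,0,0,0]' 20
python3 look.py a4
```

```text
clock: 6.88
position: [0.5203, -0.0927, 0.0665]
ee_rot: [-0.453, 0.453, -0.543, 0.543]
contact_force: [0.2, -1.9, 0.9]
width: -0.0001
clock 6.875 tip rack mm [-8.6 37.7 66.5] F [ 0.21 -1.88  0.9 ]
top px [327.  158.5] rack mm [  25.4 -115.6   75.1]
top px [314.2 209.9] rack mm [36.8 36.2 76.5]
side px [259.3 150.9] rack mm [  36.6 -205.6   76.4]
side px [327.1 162.1] rack mm [-135.3  -40.8   55.3]
side px [269.7 170.7] rack mm [ 68.4 -92.8  80.3]
side px [301.5 187.5] rack mm [27.6 28.7 75.3]
```

View pics/a4.png

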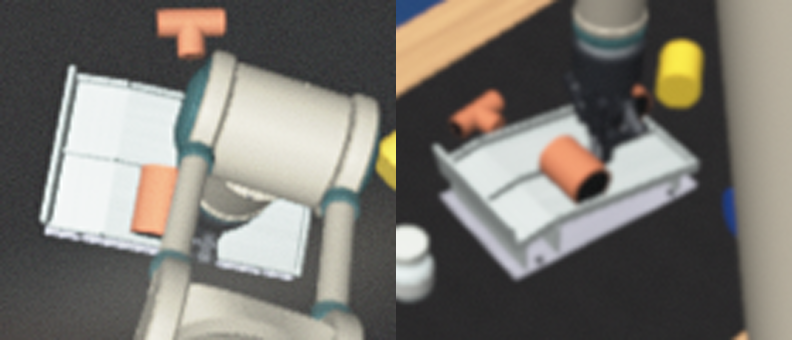

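```bash
python3 -m jog '[255,-0.3,-0.03,0,0,0,0, 255,-0.7,-0.07,0,0,0,0, 255,-1.2,-0.12,0,0,0,0, 255,-1.7,-0.17,0,0,0,0, 255,-2.2,-0.22,0,0,0,0, 255,-2.7,-0.27,0,0,0,0, 255,-3.1,-0.31,0,0,0,0, 255,-3.5,-0.35,0,0,0,0, 255,-3.8,-0.38,0,0,0,0, 255,-4.1,-0.41,0,0,0,0, 255,-4.4,-0.44,0,0,0,0]' 20
python3 look.py a5
```

```text
clock: 8.35
position: [0.5282, -0.0496, 0.0709]
ee_rot: [-0.453, 0.453, -0.543, 0.543]
contact_force: [0.4, -0.6, 0.8]
width: -0.0001
clock 8.35 tip rack mm [35.2 37.7 70.9] F [ 0.4  -0.61  0.76]
top px [327. 158.] rack mm [  25.7 -117.1   75.1]
top px [372.3 194.6] rack mm [-120.3  -40.2   57.2]
top px [295.6 206.5] rack mm [89.3 36.6 80. ]
side px [259.3 150.9] rack mm [  36.6 -205.6   76.4]
side px [319.5 164.5] rack mm [-102.7  -42.2   59.3]
side px [269.7 170.7] rack mm [ 68.4 -92.8  80.3]
side px [290.3 191.9] rack mm [72.2 29.2 80.8]
```

View pics/a5.png

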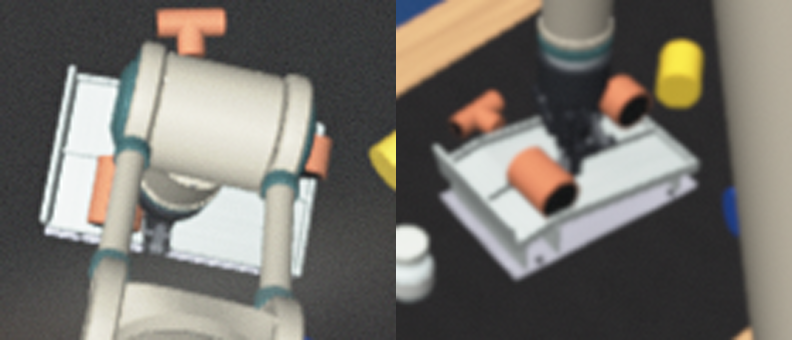

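```bash
python3 -m jog '[255,-0.2,-0.02,0,0,0,0, 255,-0.4,-0.04,0,0,0,0, 255,-0.6,-0.05,0,0,0,0, 255,-0.8,-0.05,0,0,0,0, 255,-1.0,-0.05,0,0,0,0, 255,-1.2,-0.05,0,0,0,0, 255,-1.4,-0.05,0,0,0,0, 255,-1.6,-0.05,0,0,0,0, 255,-1.8,-0.05,0,0,0,0, 255,-2.0,-0.05,0,0,0,0, 255,-2.2,-0.05,0,0,0,0, 255,-2.2,-0.05,0,0,0,0]' 20
python3 look.py a6
```

```text
clock: 9.95
position: [0.5322, -0.028, 0.0714]
ee_rot: [-0.453, 0.453, -0.543, 0.543]
contact_force: [0.0, 0.1, 0.0]
width: 0.0
clock 9.95 tip rack mm [57.2 37.7 71.4] F [0.03 0.06 0.  ]
top px [327.  158.5] rack mm [  25.4 -115.6   75.1]
top px [366.4 193.6] rack mm [-102.8  -39.5   59.3]
top px [283.3 204.2] rack mm [123.8  35.5  74. ]
side px [259.3 150.9] rack mm [  36.6 -205.6   76.4]
side px [319.8 164.2] rack mm [-104.4  -42.9   59.1]
side px [269.8 170.8] rack mm [ 68.1 -92.5  80.3]
side px [280.5 197. ] rack mm [108.   27.2  76.8]
```

View pics/a6.png

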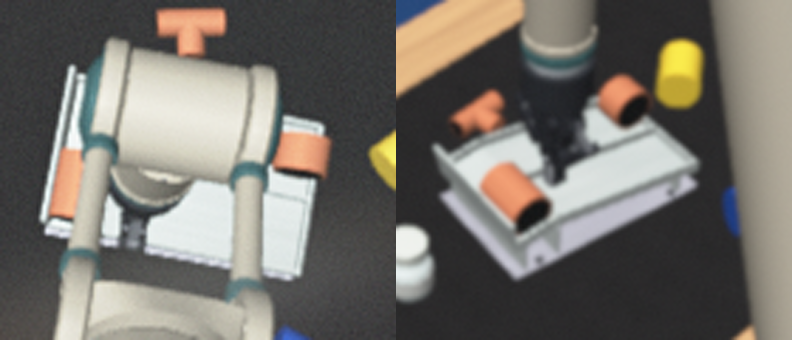

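The pipe has left the fingertip and lies at the plate (side pixel (280,197), x ≈ 108 mm against the 107.8 mm seat). Now I back off and lift.

```bash
python3 -m jog '[255,0.5,-0.2,0,0,0,0, 255,1.5,-1,0,0,0,0, 255,2.5,-3,0,0,0,0, 255,3,-6,0,0,0,0, 255,3,-10,0,0,0,0, 255,5,-14,0,0,0,0, 255,10,-16,0,0,0,0, 255,15,-16,0,0,0,0, 255,20,-16,0,0,0,0, 255,24,-16,0,0,0,0, 255,24,-16,0,0,0,0]' 20
python3 look.py a7
```

```text
clock: 11.42
position: [0.4882, -0.2676, 0.2318]
ee_rot: [-0.451, 0.452, -0.544, 0.545]
contact_force: [-0.6, 0.3, -0.5]
width: 0.0003
clock 11.425 tip rack mm [-186.5   38.1  231.8] F [-0.63  0.26 -0.52]
top px [327.  158.5] rack mm [  25.4 -115.6   75.1]
top px [366.6 193.7] rack mm [-103.5  -39.5   59.2]
top px [288.  205.2] rack mm [110.6  36.3  76.3]
side px [259.4 151. ] rack mm [  36.8 -204.8   76.5]
side px [319.8 164.2] rack mm [-104.4  -42.9   59.1]
side px [269.8 170.8] rack mm [ 68.1 -92.5  80.3]
side px [280.5 197. ] rack mm [108.   27.2  76.8]
```

View pics/a7.png

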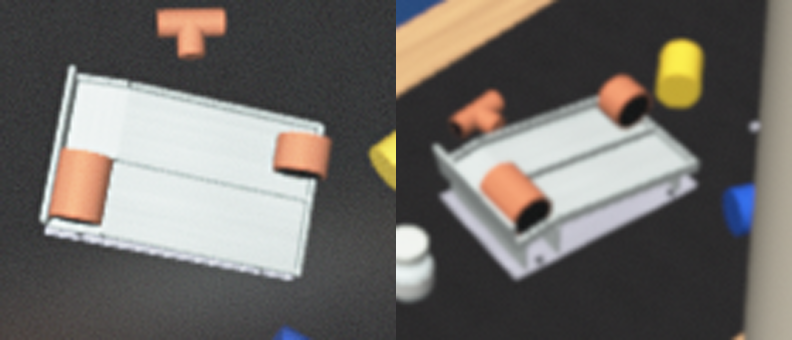

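The long pipe lies square against the plate. Side pixel (280.5,197) is unchanged since before the withdrawal, so the pipe is at rest. The short pipe and tee are where they started, and the hand is clear.

```bash
python3 -c "
from rig import sign_off
print(sign_off())"
```

```text
the job is handed in; nothing more can be done
None
```

I pushed the long copper offcut (the one in the lane nearer the robot) up its lane with the shut fingertips at about 4 cm/s, slowing to about 1.6 cm/s at the crest. It rolled the last stretch to the plate on its own. I then backed off, lifted the hand clear and handed the job in at about 11.5 s.

- **Long offcut:** in the last pictures it lies square against the plate. The side view puts it at 108 mm and the top view at 110.6 mm, against the 107.8 mm seat. The two views differ by about 3 mm, and both are within the 5 mm tolerance. Its side-view pixel stayed the same before and after I withdrew, so it is at rest.
- **Forces:** the tool force read at the end of each move never exceeded about 2 N.
- **Other objects:** the short offcut was within about 1 mm of its start, and the tee's pixel did not change. I did not measure the jar, wrench or bin at the end. The jar looks unmoved in the last crop, and the hand never came close to the bin. It did pass above the wrench, at a height of about 11 cm.

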